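Jog the colour mixer with its bayonet lid

TASK

The bench colour mixer has been washed out and needs a short dry jog before use. Fit its lid, dropping the two lugs through the slots in the collar until the cap sits flat, then turn it clockwise half way towards the lock, against its spring and without reaching the lock click. Finish while still gripping the lid and holding it there, because it springs back if let go; leave the other things on the counter where they are.

Things in the scene. Friction and masses are not known exactly. Their poses are not given: they have to be found in the camera images.
- mixer: Bench mixer for leather colours, fixed on the counter: white motor base 190 (x) x 150 mm (y), 60 mm high, under an open steel bowl. Origin: centre of its underside, on the counter; z up, -x towards the switch panel. Bowl and collar stand on the origin's vertical axis; collar 108 mm in diameter, its flat top 125 mm above the origin, flange 124 mm in diameter 6 mm lower.
- mixer_mouth (a point): Centre of the round mouth, level with the flat collar top. The mouth is 76 mm wide inside a lip 7 mm thick. The lip is cut through by two opposite slots, at the mixer's +y and -y, each 17 mm wide and reaching out to 92 mm diameter; under the lip the lugs can turn clockwise (seen from above).
- mixer_slot (a point): Middle of the mixer's +y slot, 42 mm from the axis, level with the collar top; the other slot is opposite. A pair of small marks stands on the flange beside each slot.
- half_mark (a point): On the flange, the narrow mark that shows half way: 35 degrees clockwise (seen from above) from the +y slot, 58 mm from the axis; a like one is opposite. The lid's pointer rib should point to it.
- lock_mark (a point): On the flange, the broad mark that shows the lock click: 72 degrees clockwise from the +y slot; a like one is opposite.
- mixer_lid: The mixer's lid, aluminium with a black grip bar, 0.2 to 0.3 kg, lying plug down on the counter. Origin: centre of the plug's underside; z up. Plug 72 mm in diameter (foot tapered), 20 mm high; on it a cap disc 100 mm in diameter, 8 mm thick. Fully home, the cap lies flat on the collar and the origin is 105 mm above the mixer's origin. It may go in either way round.
- lid_grip (a point): Middle of the upright grip bar, 45 mm above the lid's origin. The bar runs along the lid's x: 58 mm long (x), 16 mm thick (y), 34 mm high, from the cap (28 mm above the origin) to 62 mm.
- lid_lug (a point): End of the lug at the lid's +x, 44 mm from the axis; a like lug at -x. Lugs stand on the plug under the ends of the bar: 12 mm wide, from 4 to 11.5 mm above the lid's origin. A pointer rib on the cap stands over each lug.
- carrier (a joint): Sprung carrier in the collar that the lugs push round, rad: 0 at rest, growing as the lid turns clockwise. It moves after about 0.06 rad of free play (0 to 0.12), so reads that much less than the lid's turn. Return spring 0.15 N m at first, 0.25 half way. Half way it reads about 0.55; a spring plunger begins to resist at about 0.75, lock click at about 1.2.
- shoe_last: Bystander: wooden shoe last, 255 x 85 mm, 98 mm high; origin under its middle.
- polish_tin: Bystander: round metal polish tin, 82 mm in diameter, 26 mm high; origin under its centre.
- dye_bottle: Bystander: amber dye bottle, 50 mm in diameter, 115 mm high; origin under its centre.
Things that resemble listed ones, but are neither listed nor needed, are in the scene too. Of the things that look like the mixer_lid, take the one that is farthest to the robot's right at the start.

How it is judged (in metres and radians):
On the way, in this order (a step that is already met when the one before it is completed fails the run):
1. the lid is lifted clear of the counter in the gripper (height (world z) of mixer_lid above 0.04 m and contact force between the fingers and mixer_lid above 1 N), for 0.1 s.
2. the lid is home in the collar, its lugs down through the slots, not yet turned (z of mixer_lid in the frame of mixer below 0.108 m and horizontal distance between mixer_lid and mixer_mouth below 0.004 m and angle between mixer_lid's own z axis and vertical below 0.06 rad and value of joint carrier below 0.3 rad), for 0.1 s.
At the end, for the whole second after the job is handed in: Lid home and flat in the collar (3 mm height, 4 mm off-centre, 0.06 rad tilt) and turned half way: carrier 0.40 to 0.72 rad, lid about 27 to 45 degrees from the slot. Fingers still hold it (over 3 N), lid still; last, tin and bottle upright, within 30 mm of their places (value of joint carrier between 0.4 and 0.72 rad and z of mixer_lid in the frame of mixer between 0.102 and 0.108 m and horizontal distance between mixer_lid and mixer_mouth below 0.004 m and angle between mixer_lid's own z axis and vertical below 0.06 rad and contact force between the fingers and mixer_lid above 3 N and angular speed of mixer_lid below 0.15 rad/s and distance of each of shoe_last, polish_tin, dye_bottle from where it was at the start of the episode below 0.03 m and angle between each of dye_bottle, shoe_last's own z axis and vertical below 0.2 rad); the arm keeps its last pose, push and grip.
It fails at once if the lid is turned on into the lock click (value of joint carrier above 1 rad).
It fails at once if a bystander is pushed away or knocked over (distance of any of shoe_last, polish_tin, dye_bottle from where it was at the start of the episode above 0.04 m or angle between any of dye_bottle, shoe_last's own z axis and vertical above 0.5 rad).
It also fails if it takes over 40 s, if anything falls off the work surface, if the arm or the gripper's body presses on something with over 40 N, if the wrist force passes 120 N, or if a joint passes its speed limit or range.

ROBOT

A 6-joint arm with a two-finger parallel gripper is mounted at the origin on the work surface. World frame = base frame: x ahead of the robot, y to its left, z up, the work surface at z = 0. Lengths are in m, angles in degrees, forces in N, time in s.
With the tool pointing down it reaches from about 0.25 to 0.725 m from the base axis. Payload 9.7 kg.
Tool frame: the origin (TCP) lies between the finger pads; the fingertips stand 19 mm ahead of it and the grasp point (between the pads) is the TCP; z points along the fingers, y is the line along which they close (so a half turn about z gives the same grasp; the last joint's range is limited). The gripper opens to 85 mm and grips with 20 to 120 N. Pads are 22 mm wide; open, the fingers measure 114 mm over their backs; the gripper's body (76 mm by 85 mm) begins 54 mm behind the grasp point. The pads swing forward as they close: fully open they stand 13 mm farther back than shut.
Start: joints at [75.974, 4.979, 10.078, 95.1, 0, 90], TCP at [0.133, 0.534, 0.25] pointing down, gripper open.
Joint ranges: [-179.16, 179.16], [-48.56, 103.87], [-65.8, 70.77], [-126.05, 130.52], [-82.76, 87.17], [-180, 180]. Speed limits (degrees/s): [127.2, 127.2, 147.25, 180, 180, 180].

INTERFACE

Orientations are given as [roll, pitch, yaw] about the fixed x, y, z axes, in that order (R = Rz(yaw) Ry(pitch) Rx(roll)).
In Python, from workcell import telemetry, camera, calibration, workorder gives the robot as it stands.
- The arm moves only by the tool play_rows, never from a script. Its argument "increments" is a list of rows, each a list of 3 entries, a list of its own where there are three numbers: the shift along the tool's x, y, z in mm, then the turn, a rotation vector about the tool's x, y, z in degrees, then the closure, from 0 (fully open) to 1 (shut). In form: [[[x, y, z], [ax, ay, az], jaw], ...]. A call has 1 to 20 rows; each row is the pose to reach, as a shift and turn from the pose commanded when the call began, along the tool's axes at that moment; what a row does not reach only later rows make up. A row lasts 1/10 s, in which the tool goes at most 50 mm and 8.59 degrees, less where a joint would pass 70% of its speed; a pose out of reach is approached as far as the arm can. A call with a gripper value outside its range is refused whole. The fingers move at their own pace and stop on an object; "grip_force" is the grip in N (left out, the last holds). Time passes only in rows, so rows that repeat a pose let the fingers close. It gives the time, the measured TCP pose, the force, the opening and the grip force at its end, in the units of the state.
- telemetry.get_obs(): the state, without advancing time (a new reading comes with each control period).
- camera(name): name is "scene" or "side" or "wrist"; returns (picture, depth): 480x640x3 uint8, red, green, blue; 480x640 float32, m along the optical axis (not along the pixel's ray), 0 where there is no reading.
- calibration(name): a dict with "vertical_fov" (degrees; the focal length in pixels is half the picture's height over the tangent of half this angle, whatever the lens; pixels are square), "cx", "cy" (the principal point, pixels), "rvec" (rotation vector, rad) and "tvec" (3), from world to camera coordinates, as OpenCV has them; the wrist camera has in their place "hand_eye" (4x4, takes a point from camera to tool coordinates, whose origin is the TCP and whose axes are the flange's). Camera axes: x right, y down, z forward; pixel columns grow to the right and rows downward; lengths in m; the calibration is good to about 2 mm. The wrist camera is an equidistant fisheye: a pixel r from the principal point sees the ray r / f radians off the axis. A picture is of the moment at which its call begins: read the wrist's pose just before it. calibration takes no time and is no camera call.
- workorder.job_done(): hands the job in; it is judged then, once.
The state is a dict: "time": time; "q": joint angles; "qd": joint speeds; "joint_efforts": joint torques, N m; "ee_pos": TCP position; "tcp_rot": TCP orientation; "wrist_force": force on the tool from outside, world axes, zero at the start; "torque": the same for the moment, N m; "opening": finger opening in m; "grasp_force": force on a finger pad.
Only numpy, scipy, OpenCV 4.12 (cv2) and the standard library are available. Lean on these libraries where they do the work, as an engineer would, in place of code of your own. Each camera call takes 0.05 s, during which the arm holds its last target. There are 200 camera calls.

## Working session

There is one attempt and no reset: what is moved stays moved. The work goes in short steps, Python scripts to look and compute and a tool call to move; the robot and the scene stay as the last step left them, time stands still between calls to the robot, and variables do not carry over. Pictures are saved under pics/ and viewed, at most 10 in all, crops included, and the job is handed in when it is done.

Besides the shell and the picture viewer there is one more tool, called after "Emit:" by a JSON object that holds its "method" and its "body". play_rows: Moves the arm, as the interface text tells. Its arguments: {"type":"object","properties":{"increments":{"type":"array"},"grip_force":{"type":"number"}},"required":["increments"]}

```bash
ls; mkdir -p pics; cat > h.py <<'E'
import numpy as np, cv2
from scipy.spatial.transform import Rotation as R
from workcell import telemetry, camera, calibration, workorder
def f(c): return 240/np.tan(np.radians(c["vertical_fov"])/2)
def pose(o=None):
    o=o or telemetry.get_obs(); T=np.eye(4)
    T[:3,:3]=R.from_euler('xyz',o["tcp_rot"],degrees=True).as_matrix(); T[:3,3]=o["ee_pos"]; return T
def rays(name,uv,T=None):
    c=calibration(name); uv=np.atleast_2d(np.array(uv,float)); d=(uv-[c["cx"],c["cy"]])/f(c)
    if name=="wrist":
        th=np.linalg.norm(d,axis=1,keepdims=True)+1e-12
        v=np.hstack([d/th*np.sin(th),np.cos(th)]); M=T@np.array(c["hand_eye"]); return M[:3,3],v@M[:3,:3].T
    Rm=cv2.Rodrigues(np.array(c["rvec"],float))[0]; v=np.hstack([d,np.ones((len(d),1))])
    return -Rm.T@np.ravel(c["tvec"]),v@Rm
def onplane(name,uv,z,T=None):
    o,v=rays(name,uv,T); return o+v*((z-o[2])/v[:,2:3])
E
python3 - <<'E'
from h import *
print(telemetry.get_obs())
for n in("scene","side"):
    p,d=camera(n); cv2.imwrite(f"pics/{n}0.png",p[:,:,::-1]); np.save(n+"0.npy",d); print(n,calibration(n),rays(n,[320,240]))
T=pose();p,d=camera("wrist");cv2.imwrite("pics/w0.png",p[:,:,::-1]);print(calibration("wrist"))
E
```

```text
pics
{'time': 0.0, 'q': array([7.59756084e+01, 5.01296237e+00, 1.00334949e+01, 9.50988733e+01,
       2.02316495e-03, 8.99992581e+01]), 'qd': array([ 0.05944033, -0.03439289, -0.08432106, -0.08239348, -0.04962207,
        0.01040841]), 'joint_efforts': array([ 6.12775129e-04, -5.20386565e+01,  4.64801466e+01,  1.64480740e-02,
       -2.05864637e-05,  2.18917705e-06]), 'ee_pos': array([0.13322619, 0.53341241, 0.24955659]), 'tcp_rot': array([-1.79921659e+02, -2.02417745e-03,  1.65976348e+02]), 'wrist_force': array([ 0.46347822,  0.23553656, -0.2791858 ]), 'torque': array([-0.01180437, -0.04100711,  0.03860291]), 'grasp_force': 0.0, 'opening': 0.08502567385099066}
scene {'vertical_fov': 45.83333806774073, 'cx': 315.4453002332185, 'cy': 249.94940217824865, 'rvec': array([ 0.78111451,  2.40041374, -1.28377628]), 'tvec': array([ 0.42454886, -0.11151031,  1.80269789])} (array([1.28240753, 0.99866337, 0.89470574]), array([[-0.51438983, -0.66927658, -0.53651048]]))
side {'vertical_fov': 42.14139283385167, 'cx': 311.484412450299, 'cy': 236.2977659028318, 'rvec': array([ 0.14873476, -2.65220977,  1.53034777]), 'tvec': array([0.56125864, 0.11102358, 1.82855754])} (array([0.35366448, 1.58342813, 1.01913539]), array([[ 0.10015232, -0.85751261, -0.5048404 ]]))
{'vertical_fov': 65.70646984690485, 'cx': 320.66453982832616, 'cy': 238.47770122991793, 'hand_eye': array([[-2.28666930e-04, -9.59565346e-01, -2.81485869e-01,
         6.99573300e-02],
       [ 9.99999871e-01, -9.20171704e-05, -4.98676589e-04,
         8.61804473e-04],
       [ 4.52611241e-04, -2.81485947e-01,  9.59565244e-01,
        -1.24233904e-01],
       [ 0.00000000e+00,  0.00000000e+00,  0.00000000e+00,
         1.00000000e+00]])}
```

View pics/scene0.png

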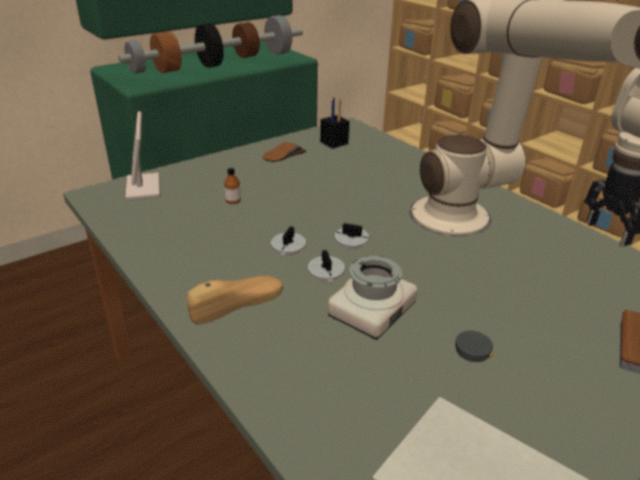

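View pics/side0.png

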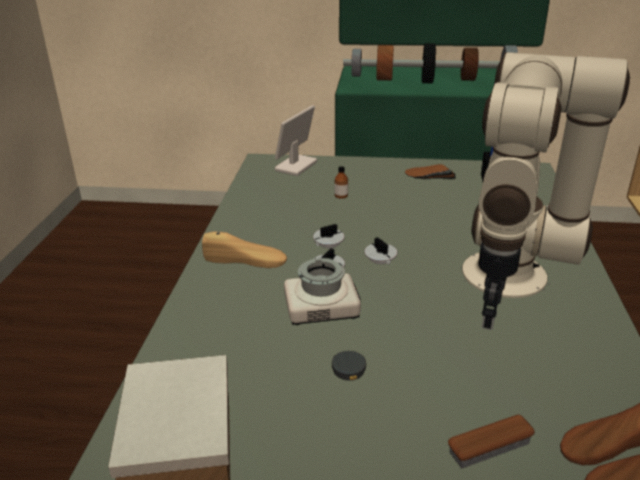

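Three lid-like things appear, at scene pixels (288,241), (326,266) and (352,235). The mixer is at (374,290), and the last, tin and bottle are clear to see. I'll work out each lid's position and crop the candidates.

```bash
python3 - <<'E'
from h import *
p=cv2.imread("pics/scene0.png")
print("lids",onplane("scene",[[288,242],[326,267],[352,236]],.028).round(3).tolist())
print("side",onplane("side",[[329,237],[331,262],[380,253]],.028).round(3).tolist())
print("mixer",onplane("scene",[[376,271]],.125).round(3).tolist(),onplane("side",[[322,270]],.125).round(3))
print("bottle,last,tin",onplane("scene",[[232,202],[235,305],[474,350]],0.0).round(3).tolist())
s=cv2.imread("pics/side0.png")
a=cv2.resize(p[210:340,260:430],None,fx=4,fy=4,interpolation=3)[:, :]
cv2.imwrite("pics/c1.png",a)
E
```

```text
lids [[0.532, -0.126, 0.028], [0.518, 0.033, 0.028], [0.363, -0.047, 0.028]]
side [[0.524, -0.121, 0.028], [0.504, 0.026, 0.028], [0.36, -0.039, 0.028]]
mixer [[0.518, 0.222, 0.125]] [[0.509 0.219 0.125]]
bottle,last,tin [[0.521, -0.468, 0.0], [0.778, 0.002, 0.0], [0.418, 0.456, 0.0]]
```

View pics/c1.png

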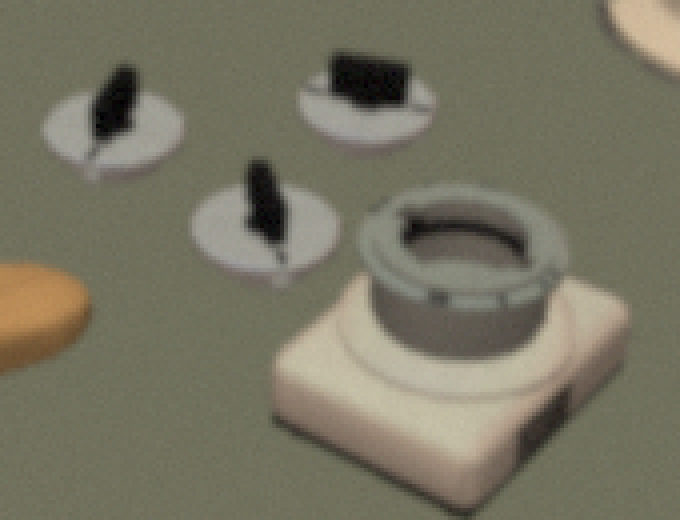

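The crop shows three like lids: A at full-picture (288,242), B at (326,267) and C at (352,236). A has y ≈ -0.124, B +0.03 and C -0.043. A is farthest to the robot's right, so it is the one to take. On the way I'll look at the mixer mouth from above.

Emit:
{"method": "play_rows", "body": {"increments": [[[-20,-10,0],[0,0,0],0],[[-60,-28,0],[0,0,0],0],[[-105,-50,0],[0,0,0],0],[[-150,-71,0],[0,0,0],0],[[-195,-92,0],[0,0,0],0],[[-240,-113,0],[0,0,0],0],[[-285,-135,0],[0,0,0],0],[[-330,-156,0],[0,0,0],0],[[-375,-177,0],[0,0,0],0],[[-410,-194,0],[0,0,0],0],[[-435,-206,0],[0,0,0],0],[[-446,-211,0],[0,0,0],0],[[-446,-211,0],[0,0,0],0],[[-446,-211,0],[0,0,0],0]]}}

```text
time: 1.55
ee_pos: [0.5143, 0.2213, 0.2502]
tcp_rot: [-180.0, -0.0, 166.0]
wrist_force: [-1.0, 0.1, 1.2]
opening: 0.0854
grasp_force: 0.0
```

```bash
python3 - <<'E'
from h import *
o=telemetry.get_obs();T=pose(o);p,d=camera("wrist");cv2.imwrite("pics/wm.png",p[:,:,::-1]);np.savez("wm.npz",T=T,d=d,p=p)
print(o["time"],o["q"].round(1),o["ee_pos"],o["tcp_rot"])
E
```

```text
1.55 [23.3  6.4 11.6 95.2  0.  37.3] [0.5142805  0.22131934 0.25015556] [-1.79995245e+02 -3.59936957e-02  1.65984759e+02]
```

View pics/wm.png

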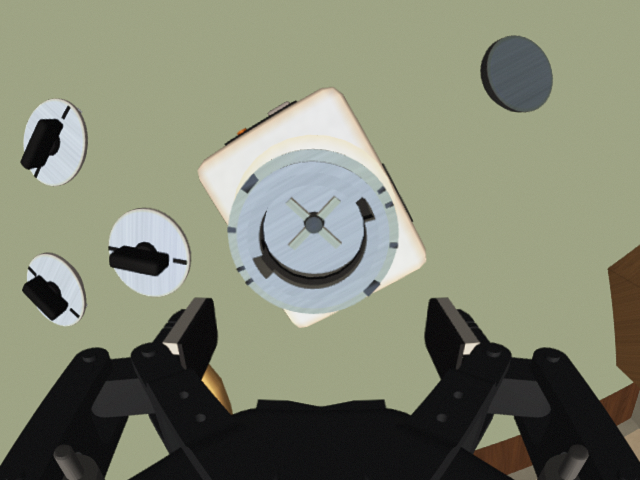

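The mouth centre is near (313,222) and its slots are at (365,209) and (263,267). The mark pair is at (387,197), the narrow mark at (393,245) and the broad one at (372,288), which runs clockwise. The lids are at the left. Next I'll measure with depth.

```bash
cat >> h.py <<'E'
def cloud(d,T):
    v,u=np.mgrid[0:480,0:640]; o,r=rays("wrist",np.c_[u.ravel(),v.ravel()],T)
    M=T@np.array(calibration("wrist")["hand_eye"]); s=d.ravel()/(r@M[:3,2])
    P=o+r*s[:,None]; P[d.ravel()<=0]=np.nan; return P.reshape(480,640,3)
def circ(p):
    A=np.c_[2*p,np.ones(len(p))]; s=np.linalg.lstsq(A,(p**2).sum(1),rcond=None)[0]
    return s[:2],np.sqrt(s[2]+s[0]**2+s[1]**2)
E
python3 - <<'E'
from h import *
z=np.load("wm.npz");T=z["T"];P=cloud(z["d"],T);p=z["p"]
print("counter z",np.nanmedian(P[30:80,150:250,2]))
x,y,h=P[...,0],P[...,1],P[...,2]
m=(np.hypot(x-.514,y-.221)<.08)
hh=h[m];print(np.histogram(hh[np.isfinite(hh)],bins=np.arange(0,.14,.005)))
t=m&(h>.1225)&(h<.13); 
c8=t.astype(np.uint8)
cs,_=cv2.findContours(c8,cv2.RETR_CCOMP,cv2.CHAIN_APPROX_NONE)
for c in cs:
    if len(c)>60:
        q=onplane("wrist",c[:,0],.125,T)[:,:2]; 
        C,r=circ(q)
        e=abs(np.hypot(*(q-C).T)-r);C,r=circ(q[e<np.percentile(e,70)])
        print(len(c),C.round(4),r.round(4))
        rr=np.hypot(*(q-C).T)
        if r<.045:
            s=q[rr>.041]; a=np.degrees(np.arctan2(s[:,1]-C[1],s[:,0]-C[0])); print("slots",np.sort(a).round(0))
for u in [(365,209),(263,267),(387,197),(245,275),(393,245),(231,229),(55,142),(150,252),(55,290)]:
    print(u,onplane("wrist",u,.125 if u[1]!=142 and u not in((150,252),(55,290)) else .028,T).round(3))
E
```

```text
counter z 0.0006817875700683151
(array([ 148,    0,    0,    0,    0,    0,    0,    0,    1,  184,  159,
        861, 1980, 1326, 4344, 2087,  856,  244,    5,    4,  205, 1145,
         87, 1271, 5222, 6929,    0,    0]), array([0.   , 0.005, 0.01 , 0.015, 0.02 , 0.025, 0.03 , 0.035, 0.04 ,
       0.045, 0.05 , 0.055, 0.06 , 0.065, 0.07 , 0.075, 0.08 , 0.085,
       0.09 , 0.095, 0.1  , 0.105, 0.11 , 0.115, 0.12 , 0.125, 0.13 ,
       0.135, 0.14 ]))
620 [0.5158 0.2153] 0.0541
362 [0.5157 0.2159] 0.038
slots [-87. -86. -86. -86. -86. -86. -85. -84. -83. -82. -81. -80. -79. -78.
 -78. -77. -76. -75. -74. -73. -72. -70. -70. -68. -68. -66. -66. -64.
 -64. -62. -62. -62. -62. -62.  93.  93.  94.  94.  95.  95.  95.  95.
  95.  96.  97.  98.  99. 100. 101. 102. 103. 104. 105. 106. 107. 108.
 109. 110. 111. 112. 113. 114. 115. 116. 117. 117. 118. 118. 118. 118.]
(365, 209) [[0.504 0.256 0.125]]
(263, 267) [[0.528 0.176 0.125]]
(387, 197) [[0.5   0.273 0.125]]
(245, 275) [[0.531 0.161 0.125]]
(393, 245) [[0.535 0.27  0.125]]
(231, 229) [[0.495 0.161 0.125]]
(55, 142) [[ 0.365 -0.045  0.028]]
(150, 252) [[0.516 0.035 0.028]]
(55, 290) [[ 0.53  -0.125  0.028]]
```

Both radii match the given sizes (54.1 and 38.0 mm). The mouth is at (0.5158, 0.2156) and the slot axis is at 105.5°. Next I go above lid A, at (0.53,-0.125).

Emit:
{"method": "play_rows", "body": {"increments": [[[-10,-25,0],[0,0,0],0],[[-22,-70,0],[0,0,0],0],[[-35,-115,0],[0,0,0],0],[[-48,-160,0],[0,0,0],0],[[-62,-205,10],[0,0,0],0],[[-75,-250,20],[0,0,0],0],[[-88,-290,30],[0,0,0],0],[[-95,-320,40],[0,0,0],0],[[-99,-332,50],[0,0,0],0],[[-99,-332,50],[0,0,0],0],[[-99,-332,50],[0,0,0],0]]}}

```text
time: 2.7
ee_pos: [0.5304, -0.1239, 0.2005]
tcp_rot: [180.0, -0.0, 166.0]
wrist_force: [0.7, 0.3, 0.3]
opening: 0.0855
grasp_force: 0.0
```

```bash
python3 - <<'E'
from h import *
o=telemetry.get_obs();T=pose(o);p,d=camera("wrist");cv2.imwrite("pics/wl.png",p[:,:,::-1]);np.savez("wl.npz",T=T,d=d,p=p)
print(o["time"],o["q"].round(1),o["ee_pos"],o["tcp_rot"])
P=cloud(d,T);x,y,h=P[...,0],P[...,1],P[...,2]
m=np.hypot(x-.53,y+.125)<.065
t=(m&(h>.0595)&(h<.0655)).astype(np.uint8); t=cv2.morphologyEx(t,cv2.MORPH_OPEN,np.ones((3,3)))
cs,_=cv2.findContours(t,cv2.RETR_EXTERNAL,cv2.CHAIN_APPROX_NONE);c=max(cs,key=cv2.contourArea)
q=onplane("wrist",c[:,0],.062,T)[:,:2]; r=cv2.minAreaRect((q*1000).astype(np.float32));b=cv2.boxPoints(r);print("bar",r,c[:,0].mean(0))
e=[b[1]-b[0],b[2]-b[1]];l=max(e,key=np.linalg.norm);print("angle",np.degrees(np.arctan2(l[1],l[0]))%180)
t=(m&(h>.022)).astype(np.uint8);cs,_=cv2.findContours(t,cv2.RETR_EXTERNAL,cv2.CHAIN_APPROX_NONE);c=max(cs,key=cv2.contourArea)
q=onplane("wrist",c[:,0],.028,T)[:,:2];C,R0=circ(q);e_=abs(np.hypot(*(q-C).T)-R0);print("cap",circ(q[e_<np.percentile(e_,60)]))
E
```

```text
2.7 [-13.2   3.5   3.   89.5   0.    0.8] [ 0.53038846 -0.1239113   0.20054893] [ 1.79977436e+02 -1.01866786e-02  1.66030233e+02]
bar ((529.8784790039062, -129.36158752441406), (57.381690979003906, 16.14746856689453), 33.871646881103516) [311.74404762 229.10119048]
angle 33.87165
cap (array([ 0.93969422, -0.23840057]), np.float64(0.3270096528235853))
```

View pics/wl.png

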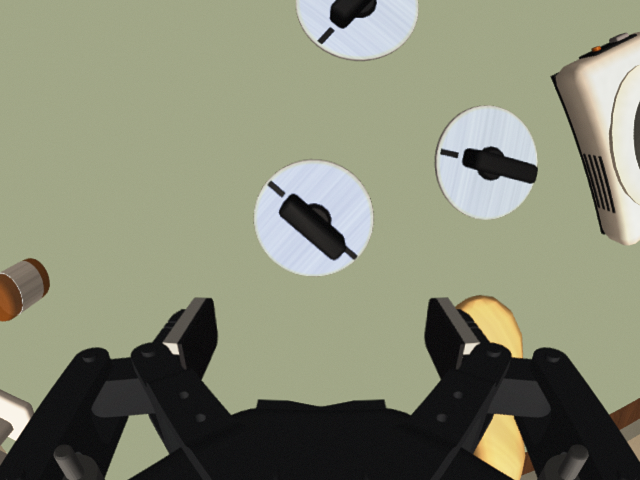

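The bar's centre is (0.530,-0.129) at 33.9°, measuring 57×16 mm, which matches the given size. It is seen at (312,229), with clear space round it. I'll turn, descend and grip.

Emit:
{"method": "play_rows", "body": {"increments": [[[-1,-5,5],[0,0,-7],0],[[-1,-5,20],[0,0,-15],0],[[-1,-5,40],[0,0,-23],0],[[-1,-5,60],[0,0,-31],0],[[-1,-5,80],[0,0,-39],0],[[-1,-5,100],[0,0,-46],0],[[-1,-5,120],[0,0,-48],0.3],[[-1,-5,135],[0,0,-48],0.4],[[-1,-5,145],[0,0,-48],0.5],[[-1,-5,149],[0,0,-48],0.5],[[-1,-5,149],[0,0,-48],0.6],[[-1,-5,149],[0,0,-48],0.7],[[-1,-5,149],[0,0,-48],0.8],[[-1,-5,149],[0,0,-48],1],[[-1,-5,149],[0,0,-48],1],[[-1,-5,149],[0,0,-48],1],[[-1,-5,149],[0,0,-48],1],[[-1,-5,149],[0,0,-48],1]], "grip_force": 80}}

```text
time: 4.55
ee_pos: [0.5308, -0.1306, 0.0524]
tcp_rot: [-179.9, 0.1, -146.0]
wrist_force: [-0.7, 1.3, 6.2]
opening: 0.015
grasp_force: 79.0
```

Emit:
{"method": "play_rows", "body": {"increments": [[[0,0,-5],[0,0,0],1],[[0,0,-20],[0,0,0],1],[[0,0,-45],[0,0,0],1],[[0,0,-75],[0,0,0],1],[[0,0,-110],[0,0,0],1],[[0,0,-140],[0,0,0],1],[[0,0,-160],[0,0,0],1],[[0,0,-165],[0,0,0],1],[[0,0,-165],[0,0,0],1]]}}

```text
time: 5.45
ee_pos: [0.5304, -0.1305, 0.2171]
tcp_rot: [-179.9, 0.0, -146.0]
wrist_force: [0.0, 0.5, -3.2]
opening: 0.0149
grasp_force: 78.2
```

```bash
python3 - <<'E'
from h import *
o=telemetry.get_obs();T=pose(o);p,d=camera("wrist");cv2.imwrite("pics/wg.png",p[:,:,::-1]);np.savez("wg.npz",T=T,d=d,p=p)
print(o["time"],o["q"].round(1),o["ee_pos"],o["tcp_rot"],o["opening"],o["grasp_force"])
E
```

```text
5.45 [-13.8   3.8   5.1  91.3   0.  -47.8] [ 0.53043505 -0.13048452  0.21705927] [-1.79946464e+02  4.90234842e-02 -1.46031458e+02] 0.014922194641602382 78.22660446166992
```

View pics/wg.png

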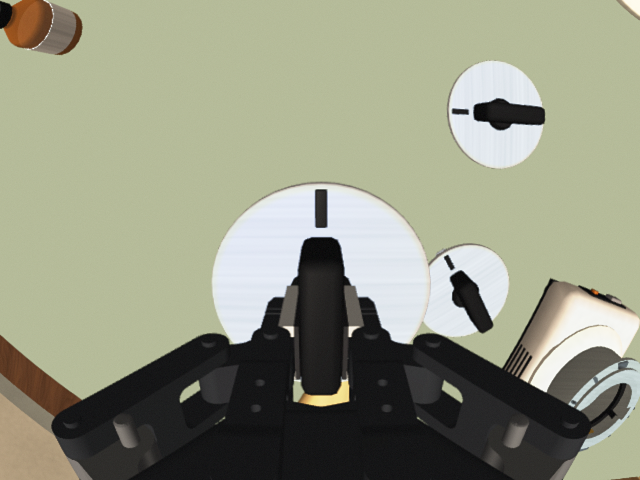

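The lid is held in the grip: cap disc centred near (321,290), rib at (321,208) straight along tool x. I'll measure its offset in the tool frame.

```bash
python3 - <<'E'
from h import *
z=np.load("wg.npz");T=z["T"];d=z["d"];p=z["p"].astype(int);Q=cloud(d,np.eye(4))  # tool frame
zz=Q[225:280,230:275,2];print("cap z",np.nanmedian(zz),np.nanstd(zz))
a=Q[190:330,225:420].reshape(-1,3);a=a[np.isfinite(a[:,2])&(a[:,2]>.012)&(a[:,2]<.035)]
zc=np.nanmedian(zz);a=a[abs(a[:,2]-zc)<.004]
s=np.linalg.lstsq(np.c_[a[:,:2],np.ones(len(a))],a[:,2],rcond=None)[0];print("plane slopes",s.round(4))
t=((Q[...,2]<zc+.012)&(Q[...,2]>zc-.006)).astype(np.uint8)
cs,_=cv2.findContours(t,cv2.RETR_EXTERNAL,cv2.CHAIN_APPROX_NONE);c=max(cs,key=cv2.contourArea)[:,0]
c=c[(c[:,1]<300)&(c[:,0]>205)&(c[:,0]<440)]
q=onplane("wrist",c,zc,np.eye(4))[:,:2]
C,r=circ(q)
for _ in range(5):
    e=abs(np.hypot(*(q-C).T)-r);q=q[e<=np.percentile(e,92)];C,r=circ(q)
print("cap centre",C.round(4),r.round(4),len(q))
g=p.sum(2);m=np.zeros((480,640),np.uint8);m[187:230,305:337]=(g[187:230,305:337]<300)
v,u=np.nonzero(m);q=onplane("wrist",np.c_[u,v],zc-.002,np.eye(4))[:,:2]
w,V=np.linalg.eigh(np.cov(q.T));k=V[:,1]*np.sign(V[0,1]);print("rib centre",q.mean(0).round(4),"dir deg",np.degrees(np.arctan2(k[1],k[0])))
E
```

```text
cap z 0.02372514041752133 0.005507803679420607
plane slopes [ 0.0013 -0.      0.0237]
cap centre [ 0.0052 -0.0006] 0.0456 351
rib centre [ 0.0397 -0.0007] dir deg -0.7006636307702414
```

Emit:
{"method": "play_rows", "body": {"increments": [[[-8,13,0],[0,0,-4],1],[[-25,40,0],[0,0,-11],1],[[-45,73,0],[0,0,-19],1],[[-65,106,0],[0,0,-27],1],[[-86,140,0],[0,0,-35],1],[[-107,174,0],[0,0,-43],1],[[-128,208,0],[0,0,-51],1],[[-148,241,0],[0,0,-59],1],[[-165,268,0],[0,0,-66],1],[[-176,286,0],[0,0,-70],1],[[-181,295,0],[0,0,-71.5],1],[[-181,295,0],[0,0,-71.5],1],[[-181,295,0],[0,0,-71.5],1],[[-181,295,0],[0,0,-71.5],1]]}}

```text
time: 6.9
ee_pos: [0.5155, 0.2143, 0.2162]
tcp_rot: [180.0, -0.0, -74.7]
wrist_force: [0.8, -0.3, -2.6]
opening: 0.0148
grasp_force: 78.2
```

```bash
python3 - <<'E'
from h import *
o=telemetry.get_obs();T=pose(o);p,d=camera("wrist");cv2.imwrite("pics/wa.png",p[:,:,::-1]);np.savez("wa.npz",T=T,d=d,p=p)
print(o["time"],o["q"].round(1),o["ee_pos"],o["tcp_rot"],o["wrist_force"])
# fixed-radius cap fit in tool frame (grip picture and this one)
from scipy.optimize import least_squares
for n in("wg","wa"):
    d=np.load(n+".npz")["d"];Q=cloud(d,np.eye(4));zc=.0237
    t=((Q[...,2]<.034)&(Q[...,2]>.016)).astype(np.uint8)
    cs,_=cv2.findContours(t,cv2.RETR_EXTERNAL,cv2.CHAIN_APPROX_NONE);c=max(cs,key=cv2.contourArea)[:,0];c=c[(c[:,1]<280)]
    q=onplane("wrist",c,zc,np.eye(4))[:,:2]
    s=least_squares(lambda v:np.hypot(q[:,0]-v[0],q[:,1]-v[1])-.05,[0,0],loss="soft_l1",f_scale=.0005);print(n,s.x.round(4),np.abs(s.fun).mean().round(5))
S,_=camera("scene");D,_=camera("side")
a=cv2.resize(S[200:320,290:440][:,:,::-1],None,fx=3,fy=3,interpolation=3);b=cv2.resize(D[200:320,250:400][:,:,::-1],None,fx=3,fy=3,interpolation=3)
w=cv2.resize(p[:,:,::-1],(480,360));cv2.imwrite("pics/m.png",cv2.resize(np.vstack([np.hstack([a,b]),np.hstack([w,w*0])[:, :900]]),None,fx=.82,fy=.82))
E
```

```text
6.9 [ 22.6   5.6   6.9  91.4  -0.  -82.8] [0.51554313 0.21429583 0.21615024] [ 1.79981911e+02 -1.65680022e-02 -7.46585617e+01] [ 0.83348754 -0.2653032  -2.55892427]
wg [ 0.0008 -0.0018] 0.00799
wa [ 0.0007 -0.0018] 0.00807
```

View pics/m.png

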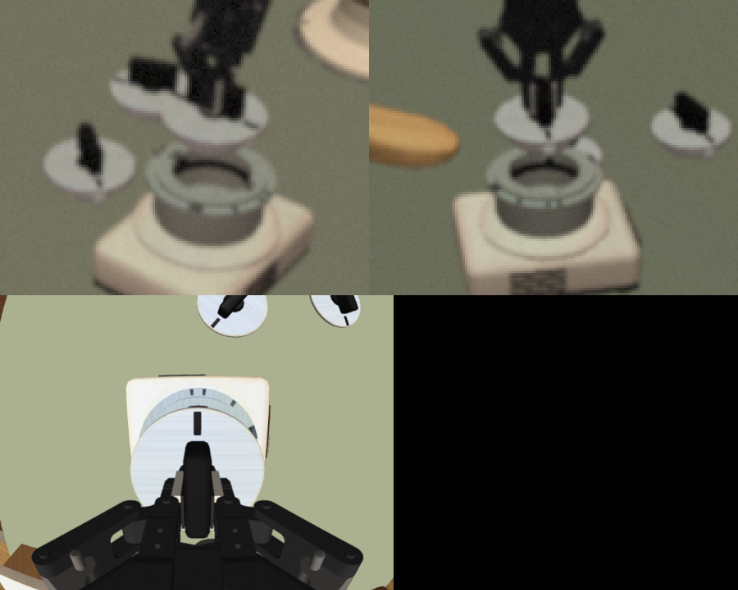

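The rib lines up with the mark pair in the wrist view, and both outside views show the lid over the mouth. I'll check rib, cap, marks and flange numerically in this same picture, so that camera bias cancels out.

```bash
python3 - <<'E'
from h import *
z=np.load("wa.npz");T=z["T"];d=z["d"];p=z["p"].astype(int);Q=cloud(d,np.eye(4));I=np.eye(4)
zt=T[2,3]-.119; g=p.sum(2)
m=np.zeros((480,640),np.uint8);m[145:175,285:360]=g[145:175,285:360]<330
n,l,s,c=cv2.connectedComponentsWithStats(m)
for i in range(1,n):
    if s[i,4]>8: print("mark",c[i].round(1),s[i],onplane("wrist",c[i],zt,I)[0].round(4))
m=np.zeros((480,640),np.uint8);m[187:232,300:342]=g[187:232,300:342]<300
n,l,s,c=cv2.connectedComponentsWithStats(m)
for i in range(1,n):
    if s[i,4]>20: print("rib",c[i].round(1),s[i],onplane("wrist",c[i],.0217,I)[0].round(4))
# cap edges per row
for r in (200,220,240,260):
    k=np.nonzero((Q[r,:,2]<.034)&(Q[r,:,2]>.016))[0]
    e=onplane("wrist",[[k.min(),r],[k.max(),r]],.0237,I);print("cap row",r,k.min(),k.max(),e.round(4)[:,:2].tolist())
# flange arc
t=((abs(Q[...,2]-zt)<.012)).astype(np.uint8)
cs,_=cv2.findContours(t,cv2.RETR_EXTERNAL,cv2.CHAIN_APPROX_NONE);c=max(cs,key=cv2.contourArea)[:,0]
q=onplane("wrist",c,zt,I)[:,:2];rr=np.hypot(q[:,0],q[:,1]);q=q[(rr>.058)&(rr<.066)];C,r=circ(q)
e=abs(np.hypot(*(q-C).T)-r);C,r=circ(q[e<np.percentile(e,80)]);print("flange",C.round(4),r.round(4),len(q))
E
```

```text
mark [311.5 157. ] [310 153   4   9  34] [ 0.057  -0.0072  0.0972]
mark [331.5 156.8] [330 153   5   9  36] [0.0571 0.0047 0.0972]
rib [320.5 208.3] [315 189  12  39 452] [ 0.0414 -0.0018  0.0217]
cap row 200 258 384 [[0.0446, -0.0273], [0.0446, 0.0241]]
cap row 220 235 406 [[0.0362, -0.0374], [0.0362, 0.0338]]
cap row 240 222 419 [[0.0276, -0.0437], [0.0275, 0.04]]
cap row 260 215 426 [[0.0185, -0.0477], [0.0185, 0.044]]
flange [-0.0007 -0.0008] 0.0613 278
```

Emit:
{"method": "play_rows", "body": {"increments": [[[-0.5,0.3,5],[0,0,0],1],[[-0.5,0.3,15],[0,0,0],1],[[-0.5,0.3,25],[0,0,0],1],[[-0.5,0.3,32],[0,0,0],1],[[-0.5,0.3,35],[0,0,0],1],[[-0.5,0.3,35],[0,0,0],1],[[-0.5,0.3,35],[0,0,0],1],[[-0.5,0.3,35],[0,0,0],1]]}}

```text
time: 7.85
ee_pos: [0.5152, 0.2159, 0.1817]
tcp_rot: [-180.0, 0.0, -74.5]
wrist_force: [-0.3, -0.1, -2.0]
opening: 0.0146
grasp_force: 78.2
```

Emit:
{"method": "play_rows", "body": {"increments": [[[0,0,4],[0,0,0],1],[[0,0,8],[0,0,0],1],[[0,0,11],[0,0,0],1],[[0,0,14],[0,0,0],1],[[0,0,16],[0,0,0],1],[[0,0,16],[0,0,0],1]]}}

```text
time: 8.45
ee_pos: [0.5149, 0.2157, 0.1649]
tcp_rot: [180.0, -0.0, -74.5]
wrist_force: [0.1, -0.4, -1.6]
opening: 0.0149
grasp_force: 78.2
```

Emit:
{"method": "play_rows", "body": {"increments": [[[0,0,3],[0,0,0],1],[[0,0,6],[0,0,0],1],[[0,0,8],[0,0,0],1],[[0,0,8.5],[0,0,0],1],[[0,0,8.5],[0,0,0],1],[[0,0,8.5],[0,0,0],1]]}}

```text
time: 9.05
ee_pos: [0.515, 0.2158, 0.1574]
tcp_rot: [-180.0, 0.0, -74.5]
wrist_force: [-2.4, -1.3, 5.6]
opening: 0.0147
grasp_force: 79.2
```

The force rose to about 6 N at TCP z 0.1574, so the cap top is at about 0.1335, which is home (0.133 expected). Now the clockwise turn, with a light push.

Emit:
{"method": "play_rows", "body": {"increments": [[[0,0,0.5],[0,0,0],1],[[0,0,0.5],[0,0,0],1],[[0,0,0.5],[0,0,2],1],[[0,0,0.5],[0,0,5],1],[[0,0,0.5],[0,0,8],1],[[0,0,0.5],[0,0,11],1],[[0,0,0.5],[0,0,14],1],[[0,0,0.5],[0,0,17],1],[[0,0,0.5],[0,0,20],1],[[0,0,0.5],[0,0,20],1]], "grip_force": 100}}

```text
time: 10.05
ee_pos: [0.5149, 0.2159, 0.1574]
tcp_rot: [-180.0, 0.0, -94.6]
wrist_force: [-5.2, -0.9, 9.8]
opening: 0.0142
grasp_force: 98.6
```

```bash
python3 - <<'E'
from h import *
o=telemetry.get_obs();print({k:np.round(o[k],4) for k in("time","ee_pos","tcp_rot","wrist_force","torque","opening")})
E
```

```text
{'time': np.float64(10.05), 'ee_pos': array([0.5149, 0.2159, 0.1574]), 'tcp_rot': array([-1.799671e+02,  3.710000e-02, -9.460460e+01]), 'wrist_force': array([-5.1589, -0.8812,  9.8415]), 'torque': array([-0.2192,  1.0484, -0.0145]), 'opening': np.float64(0.0142)}
```

```bash
python3 - <<'E'
from h import *
o=telemetry.get_obs();T=pose(o);p,d=camera("wrist");np.savez("wt.npz",T=T,d=d,p=p)
print(o["torque"],telemetry.get_obs()["torque"])
cv2.imwrite("pics/wt.png",cv2.resize(p[100:420,130:510][:,:,::-1],None,fx=1.8,fy=1.8,interpolation=3))
E
```

```text
[-0.21918557  1.04841153 -0.01445797] [-0.22624982  1.0343268   0.0179186 ]
```

View pics/wt.png

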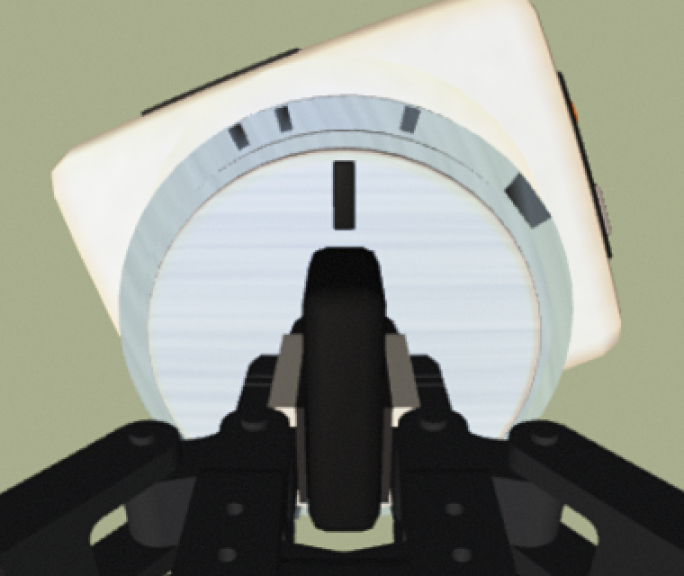

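The rib points about 20° past the slot pair (at picture (235,135)/(283,118)), with the narrow mark at (410,118) still about 15° ahead. The cap sits inside the collar edge. Before going on I'll check its height above the flange.

```bash
python3 - <<'E'
from h import *
z=np.load("wt.npz");P=cloud(z["d"],z["T"])
f=lambda v,u:np.nanmedian(P[v-4:v+5,u-4:u+5,2]).round(4)
print("cap",[f(v,u) for v,u in((200,290),(200,350),(250,230),(250,410))],"flange",[f(v,u) for v,u in((161,320),(205,225),(250,205),(250,440))],"counter",f(60,300))
E
```

```text
cap [np.float64(0.1335), np.float64(0.1336), np.float64(0.1337), np.float64(0.1336)] flange [np.float64(0.1204), np.float64(0.1203), np.float64(0.1208), np.float64(0.1203)] counter 0.0007
```

Emit:
{"method": "play_rows", "body": {"increments": [[[0,0,0],[0,0,2],1],[[0,0,0],[0,0,4],1],[[0,0,0],[0,0,6],1],[[0,0,0],[0,0,8],1],[[0,0,0],[0,0,8],1],[[0,0,0],[0,0,8],1]]}}

```text
time: 10.7
ee_pos: [0.5148, 0.216, 0.1574]
tcp_rot: [-180.0, 0.0, -102.5]
wrist_force: [-4.9, -1.0, 9.7]
opening: 0.0144
grasp_force: 98.6
```

```bash
python3 - <<'E'
from h import *
o=telemetry.get_obs();print({k:np.round(o[k],4) for k in("time","ee_pos","tcp_rot","wrist_force","torque","joint_efforts")})
E
```

```text
{'time': np.float64(10.7), 'ee_pos': array([0.5148, 0.216 , 0.1574]), 'tcp_rot': array([-1.799857e+02,  4.210000e-02, -1.025065e+02]), 'wrist_force': array([-4.9327, -1.0081,  9.6824]), 'torque': array([-0.1631,  1.1259,  0.0792]), 'joint_efforts': array([ -0.809 , -47.381 ,  44.4393,  -2.3863,  -0.3584,   0.1077])}
```

The cap is 13.3 mm above the flange (14 expected when seated), so it is home and flat. The last 7°:

Emit:
{"method": "play_rows", "body": {"increments": [[[0,0,0],[0,0,2],1],[[0,0,0],[0,0,4],1],[[0,0,0],[0,0,6],1],[[0,0,0],[0,0,7],1],[[0,0,0],[0,0,7],1],[[0,0,0],[0,0,7],1],[[0,0,0],[0,0,7],1]]}}

```text
time: 11.4
ee_pos: [0.5148, 0.216, 0.1574]
tcp_rot: [-180.0, 0.0, -109.5]
wrist_force: [-6.2, -0.5, 9.6]
opening: 0.0147
grasp_force: 98.7
```

```bash
python3 - <<'E'
from h import *
o=telemetry.get_obs();T=pose(o);p,d=camera("wrist");I=np.eye(4)
print({k:np.round(o[k],4) for k in("time","ee_pos","tcp_rot","wrist_force","torque","grasp_force")})
cv2.imwrite("pics/wf.png",cv2.resize(p[100:420,130:510][:,:,::-1],None,fx=1.8,fy=1.8,interpolation=3))
E
```

```text
{'time': np.float64(11.4), 'ee_pos': array([0.5148, 0.216 , 0.1574]), 'tcp_rot': array([-1.799849e+02,  4.180000e-02, -1.094940e+02]), 'wrist_force': array([-6.1581, -0.4935,  9.5855]), 'torque': array([-0.2633,  1.0248,  0.2596]), 'grasp_force': np.float64(98.6504)}
```

View pics/wf.png

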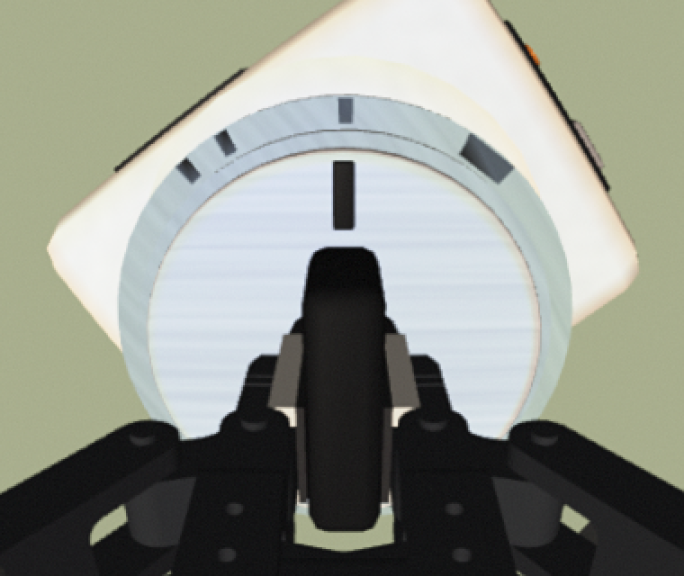

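The rib at (344,195) points straight at the narrow half mark at (346,110). The lid is home, gripped at 99 N, and the wrist feels 0.26 N m of spring torque (0.25 expected half way). I'm handing it in.

```bash
python3 -c "
from workcell import workorder
print(workorder.job_done())"
```

```text
the job is handed in; nothing more can be done
None
```

The lid is home and flat in the collar, turned about 35° clockwise to the half mark and still held in the gripper; I handed the job in at about 11.5 s, and no verdict was returned.

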